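# Sweep stray chocolates into the reject bay

## Task

Three dark chocolates were left on the marble packing bench: with the fingers closed, sweep all three across the bench through the open side of the steel reject bay, so that each one lies fully inside it. Keep them flat on the marble the whole time: do not pick up, lift or tip any of them. Leave the jar, the gift box and the blue scraper where they are.

Things in the scene. Friction and masses are not known exactly. Their poses are not given: they have to be found in the camera images.
- bay: Reject bay: fixed three-sided bright steel fence, 200 (its x) by 130 (its y) mm outside, walls 6 mm thick, 30 mm high; red floor level with the marble, no lip. Its whole +y side is open. Origin: centre of the footprint, on the bench. Inside, x is -94 to +94 mm, y -59 (back wall) to +65 mm (open side). Stands on the robot's right; the open side looks to world +y within about 12 degrees.
- bay_mouth (a point): Middle of the open side of the bay, at bench height, 65 mm from the bay's origin along its +y; axes as the bay's.
- choc_a: One of three alike dark brown square chocolates with lighter stripes on top, 32 x 32 mm, 20 mm high, about 25 g, loose on the marble to the left of the bay, any yaw. Rigid; slides without rolling, and turns if pushed off-centre. Origin at the centre of its underside, z up.
- choc_b: One of three alike dark brown square chocolates with lighter stripes on top, 32 x 32 mm, 20 mm high, about 25 g, loose on the marble to the left of the bay, any yaw. Rigid; slides without rolling, and turns if pushed off-centre. Origin at the centre of its underside, z up.
- choc_c: One of three alike dark brown square chocolates with lighter stripes on top, 32 x 32 mm, 20 mm high, about 25 g, loose on the marble to the left of the bay, any yaw. Rigid; slides without rolling, and turns if pushed off-centre. Origin at the centre of its underside, z up.
- jar: Squat amber glass jar with a yellow cap, 48 mm in diameter, 48 mm high, about 0.15 kg, standing loose among the chocolates. Leave alone. Origin at the centre of its underside, z up.
- giftbox: White printed gift carton filled with rows of sweets, 180 (its x) x 250 (its y) mm, 57 mm high over the sweets, 0.9 kg, to the right of the bay, behind its back wall. Leave alone. Origin at the centre of its underside.
- scraper: Flat blue plastic bench scraper, 150 (its x) x 80 (its y) mm, 6 mm thick with a 14 mm high grip rib along one long edge, lying to the left of the chocolates. Leave alone. Origin at the centre of its underside.
Things that resemble listed ones, but are neither listed nor needed, are in the scene too. Leave any purple or yellow look-alike of the choc_b alone. Leave any pink or red look-alike of the choc_c alone.

How it is judged:
By the outcome, as a careful person would: the job done as asked, in the order asked, and still so for the second after the job is handed in, with the robot touching nothing.
It also fails if it takes over 67 s, if anything falls off the work surface, if the arm or the gripper's body presses on something with over 40 N, if the wrist force passes 120 N, or if a joint passes its speed limit or range.

## Robot

A 6-joint arm with a two-finger parallel gripper is mounted at the origin on the work surface. World frame = base frame: x ahead of the robot, y to its left, z up, the work surface at z = 0. Lengths are in m, angles in rad, forces in N, time in s.
With the tool pointing down it reaches from about 0.3 to 0.875 m from the base axis. Payload 4.2 kg.
Tool frame: the origin (TCP) lies at the very end of the fingers, on their centre line; the grasp point (between the pads) lies env.pinch_z behind it (env.pinch_z is the distance from the TCP to the grasp point, in m); z points along the fingers, y is the line along which they close (so a half turn about z gives the same grasp; the last joint's range is limited). The gripper opens to 85 mm and grips with 20 to 120 N. Pads are 22 mm wide; open, the fingers measure 114 mm over their backs; the gripper's body (76 mm by 85 mm) begins 54 mm behind the grasp point. The pads swing forward as they close: fully open they stand 13 mm farther back than shut.
Start: joints at [-1.205, 0.32, 1.565, -0, 1.257, -0.02], TCP at [0.216, -0.533, 0.231] pointing down, gripper open.
Joint ranges: [-3.11, 3.11], [-0.84, 2.01], [0.21, 2.61], [-1.34, 4.49], [0.05, 2.63], [-2.56, 2.56]. Speed limits (rad/s): [2.57, 2.57, 3.14, 3.14, 3.14, 3.14].

## Interface

Orientations are given as a rotation vector (axis times angle).
In Python, from rig import env, imaging gives the robot as it stands.
- The arm moves only by the tool send_rows, never from a script. Its argument "commands" is text: rows parted by semicolons, each of 7 numbers parted by spaces: the shift along the tool's x, y, z in mm, then the turn, a rotation vector about the tool's x, y, z in rad, then the opening, from 0 (shut) to 1 (fully open). A call has 1 to 12 rows; each row is the pose to reach, as a shift and turn from the pose commanded when the call began, along the tool's axes at that moment; what a row does not reach only later rows make up. A row lasts 1/12 s, in which the tool goes at most 41.7 mm and 7.16 degrees, less where a joint would pass 70% of its speed; a pose out of reach is approached as far as the arm can. A call with a gripper value outside its range is refused whole. The fingers move at their own pace and stop on an object; "force" is the grip in N (left out, the last holds). Time passes only in rows, so rows that repeat a pose let the fingers close. It gives the time, the measured TCP pose, the force, the opening and the grip force at its end, in the units of the state.
- env.get_obs(): the state, without advancing time (a new reading comes with each control period).
- imaging.camera(name): name is "scene" or "top" or "wrist"; returns a dict with "img" (400x640x3 uint8, red, green, blue), "fx", "fy", "cx", "cy" (pixels), "distortion" ([k1, k2, p1, p2, k3] as OpenCV has them; the pictures are not rectified), "cam_to_world" (4x4, takes a point from camera to world coordinates); the wrist camera has in their place "T_tool_cam" (4x4, takes a point from camera to tool coordinates, whose origin is the TCP and whose axes are the flange's). Camera axes: x right, y up, looking along -z (the intrinsics and any distortion apply to the point x, -y, -z); pixel columns grow to the right and rows downward; lengths in m; the calibration is good to about 2 mm. A picture is of the moment at which its call begins: read the wrist's pose just before it. There is no depth.
- env.hand_in(): hands the job in; it is judged then, once.
The state is a dict: "time_s": time; "qpos": joint angles; "qvel": joint speeds; "tau": joint torques, N m; "ee_pos": TCP position; "ee_rot": TCP orientation; "contact_force": force on the tool from outside, world axes, zero at the start; "torque": the same for the moment, N m; "finger_gap": finger opening in m; "grip_force": force on a finger pad.
Only numpy, scipy, OpenCV 4.12 (cv2) and the standard library are available. Lean on these libraries where they do the work, as an engineer would, in place of code of your own. Each camera call takes 0.05 s, during which the arm holds its last target. There are 200 camera calls.

## Working session

There is one attempt and no reset: what is moved stays moved. The work goes in short steps, Python scripts to look and compute and a tool call to move; the robot and the scene stay as the last step left them, time stands still between calls to the robot, and variables do not carry over. Pictures are saved under pics/ and viewed, at most 10 in all, crops included, and the job is handed in when it is done.

Besides the shell and the picture viewer there is one more tool, called after "Request:" as name(argument=value, ...) on one line, values as JSON. send_rows: Moves the arm, as the interface text tells. Its arguments: {"type":"object","properties":{"commands":{"type":"string"},"force":{"type":"number"}},"required":["commands"]}

```bash
mkdir -p pics; cat > h.py <<'E'
import numpy as np,cv2
from rig import env,imaging
def ray(c,px,z=0.0):
    K=np.array([[c['fx'],0,c['cx']],[0,c['fy'],c['cy']],[0,0,1.]])
    u=cv2.undistortPoints(np.array(px,float).reshape(-1,1,2),K,np.array(c['distortion'],float)).reshape(-1,2)
    T=np.array(c['cam_to_world']); d=np.c_[u[:,0],-u[:,1],-np.ones(len(u))]@T[:3,:3].T
    return T[:3,3]+d*((z-T[2,3])/d[:,2])[:,None]
def snap(n,f):
    c=imaging.camera(n); cv2.imwrite('pics/'+f,c['img'][:,:,::-1]); return c
E
python3 - <<'E'
from h import *
o=env.get_obs();print(o['ee_pos'],o['ee_rot'],o['time_s'],env.pinch_z)
c=snap('top','t0.png');print(c['cam_to_world'],c['fx'])
import pickle;pickle.dump(c,open('c0.pkl','wb'))
cv2.imwrite('pics/t0b.png',cv2.resize(c['img'][:,:,::-1],(800,500),interpolation=cv2.INTER_CUBIC))
E
```

```text
[ 0.21620935 -0.53229716  0.23048078] [-3.08160594e+00 -6.01867787e-01  4.44613626e-04] 0.0 0.0187
[[-2.79644895e-02  9.88364539e-01 -1.49510954e-01  3.35065334e-01]
 [-9.99598919e-01 -2.83186036e-02 -2.39648551e-04  2.84759554e-03]
 [-4.47080157e-03  1.49444287e-01  9.88760040e-01  1.13403684e+00]
 [ 0.00000000e+00  0.00000000e+00  0.00000000e+00  1.00000000e+00]] 404.0310703308389
```

View pics/t0b.png

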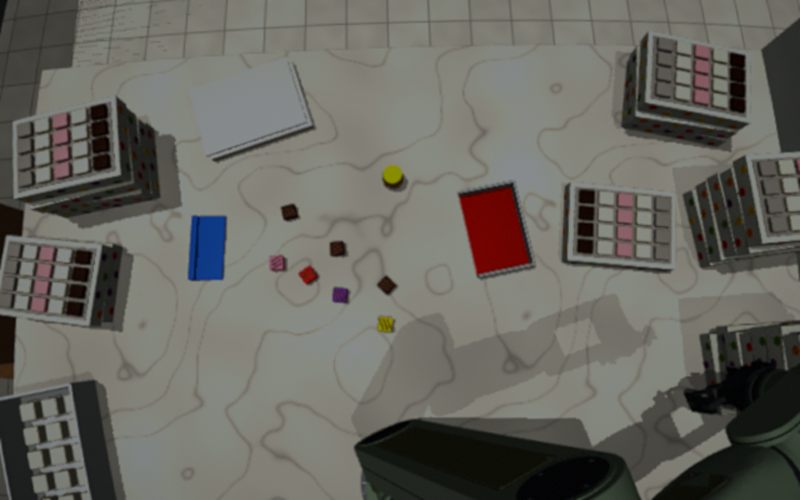

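The top view shows three dark brown chocolates at about (289,212), (337,248) and (386,285). The look-alikes are pink (277,263), red (308,275), purple (340,295) and yellow (386,324). The jar is at (392,177) and the bay around (496,230), open to the left. The brown ones fit the description, so I'll confirm them in an enlarged crop.

```bash
python3 - <<'E'
from h import *
import pickle;c=pickle.load(open('c0.pkl','rb'))
im=c['img'][130:280,200:440,::-1];im=np.clip(im.astype(float)*1.6,0,255).astype('uint8')
cv2.imwrite('pics/t1.png',cv2.resize(im[:, :200],(800,600),interpolation=cv2.INTER_CUBIC))
hsv=cv2.cvtColor(c['img'],cv2.COLOR_RGB2HSV)
g=c['img'].astype(int)
for n,(u,v) in dict(a=(231,170),b=(270,198),c=(309,228)).items():
    w=g[v-9:v+10,u-9:u+10].sum(2); m=(w<150).astype('uint8')
    ct=max(cv2.findContours(m,0,2)[0],key=cv2.contourArea); p=cv2.boxPoints(cv2.minAreaRect(ct))+[u-9,v-9]
    print(n,p.mean(0).round(1),cv2.minAreaRect(ct)[1:],ray(c,[p.mean(0)],.015).round(4))
E
```

```text
a [231.5 169.6] ((11.178619384765625, 11.374736785888672), 78.69007110595703) [[0.6026 0.2647 0.015 ]]
b [269.5 198.5] ((11.0, 11.0), 90.0) [[0.5158 0.1562 0.015 ]]
c [309.3 227.8] ((11.31370735168457, 9.192387580871582), 45.0) [[0.4305 0.0463 0.015 ]]
```

View pics/t1.png

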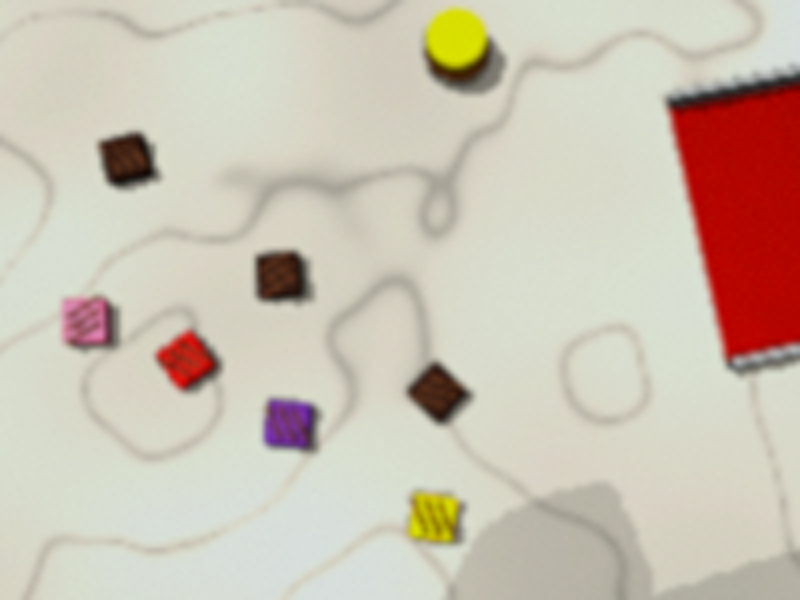

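Confirmed in crop: the striped dark brown ones at (126,159), (280,276) and (438,392) are a, b and c; the others are pink, red, purple and yellow. The jar is at (457,40). Next: the bay pose and the push lines.

```bash
python3 - <<'E'
from h import *
import pickle;c=pickle.load(open('c0.pkl','rb'))
g=c['img'].astype(int)
m=((g[...,0]>90)&(g[...,1]<40)).astype('uint8');m[:,:350]=0;m[:,435:]=0;m[240:]=0
ct=max(cv2.findContours(m,0,2)[0],key=cv2.contourArea)
p=cv2.boxPoints(cv2.minAreaRect(ct));print(p.round(1));w=ray(c,p,0);print(w.round(3),np.linalg.norm(np.diff(w,axis=0),axis=1))
print('jar',ray(c,[[200+457/4,130+40/4]],.048),'scr/yellow/purple',ray(c,[[200+435/4,130+517/4],[200+290/4,130+424/4]],.02))
im=c['img'][130:230,350:460,::-1];im=np.clip(im.astype(float)*1.6,0,255).astype('uint8')
cv2.imwrite('pics/t2.png',cv2.resize(im,(660,600),interpolation=cv2.INTER_CUBIC))
E
```

```text
[[367.6 158.1]
 [408.  148.8]
 [422.2 210.1]
 [381.8 219.4]]
[[ 0.628 -0.126  0.   ]
 [ 0.653 -0.246  0.   ]
 [ 0.472 -0.275  0.   ]
 [ 0.449 -0.158  0.   ]] [0.12181688 0.18333834 0.11896089]
jar [[0.67215554 0.02564538 0.048     ]] scr/yellow/purple [[0.34366719 0.04948908 0.02      ]
 [0.40996478 0.14814735 0.02      ]]
```

View pics/t2.png

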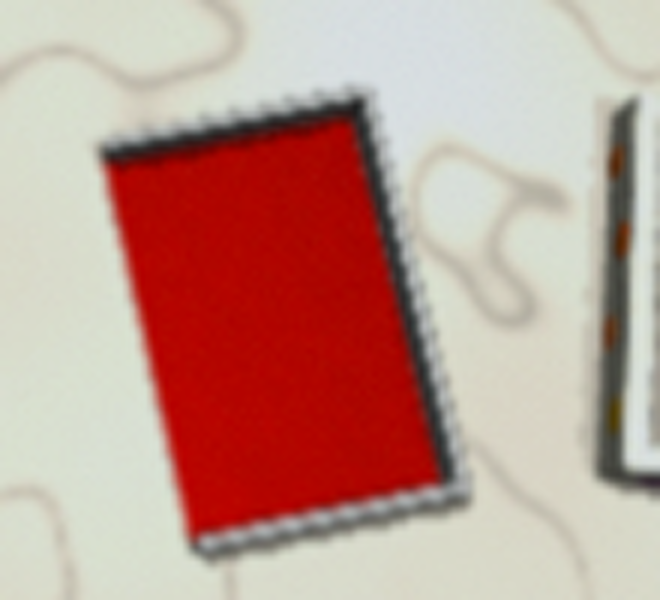

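```bash
cat >> h.py <<'E'
from scipy.spatial.transform import Rotation as Ro
def go(x,y,z,yaw):
    o=env.get_obs();R=Ro.from_rotvec(o['ee_rot']);a=np.radians(yaw)
    G=Ro.from_matrix(np.array([[np.cos(a),np.sin(a),0],[np.sin(a),-np.cos(a),0],[0,0,-1.]]))
    print('row',(1e3*R.inv().apply(np.array([x,y,z])-o['ee_pos'])).round(1),(R.inv()*G).as_rotvec().round(3),'t',o['time_s'])
E
python3 -c "
from h import *
go(.419,.091,.12,104.2)"
```

```text
row [ 422.4 -501.   111.4] [-1.000e-03 -1.000e-03 -1.433e+00] t 0.05
```

Request:
send_rows(commands="422 -501 0 0 0 -1.433 0;422 -501 0 0 0 -1.433 0;422 -501 0 0 0 -1.433 0;422 -501 0 0 0 -1.433 0;422 -501 0 0 0 -1.433 0;422 -501 0 0 0 -1.433 0;422 -501 0 0 0 -1.433 0;422 -501 0 0 0 -1.433 0;422 -501 0 0 0 -1.433 0;422 -501 0 0 0 -1.433 0;422 -501 0 0 0 -1.433 0;422 -501 0 0 0 -1.433 0", force=20)

```text
time_s: 1.05
ee_pos: [0.3706, -0.0552, 0.2312]
ee_rot: [1.924, 2.484, -0.0]
contact_force: [1.2, -1.4, 0.2]
finger_gap: -0.0001
grip_force: 0.0
```

```bash
python3 -c "
from h import *
go(.419,.091,.12,104.2)"
```

```text
row [129.5  83.4 111.2] [-0.     0.     0.005] t 1.05
```

Request:
send_rows(commands="110 75 0 0 0 0 0;110 75 0 0 0 0 0;110 75 60 0 0 0 0;110 75 100 0 0 0 0;110 75 100 0 0 0 0;110 75 100 0 0 0 0;110 75 100 0 0 0 0")

```text
time_s: 1.63
ee_pos: [0.4156, 0.0678, 0.1304]
ee_rot: [-1.926, -2.478, 0.005]
contact_force: [-0.9, -0.2, 1.3]
finger_gap: -0.0003
grip_force: 0.0
```

```bash
python3 - <<'E'
from h import *
go(.419,.091,.006,104.2)
o=env.get_obs();w=imaging.camera('wrist');import pickle;pickle.dump((o,w),open('w.pkl','wb'))
cv2.imwrite('pics/w1.png',w['img'][:,:,::-1])
E
```

```text
row [ 21.6   9.6 124.4] [-0.004 -0.     0.001] t 1.6333
```

View pics/w1.png

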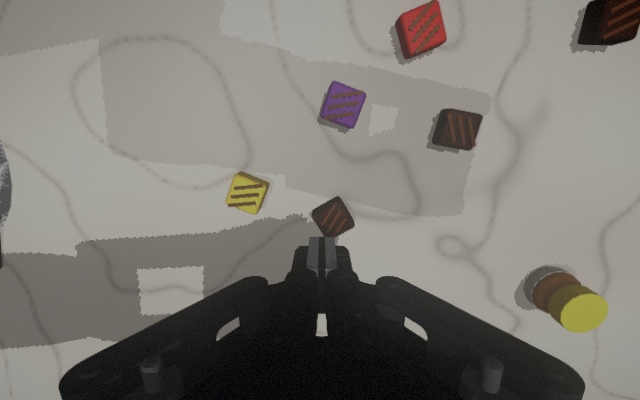

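The wrist view shows c at (334,215) just beyond the finger tips, b at (461,128), purple at (343,104) and yellow at (247,192). I'll cross-check the positions from this picture.

```bash
python3 - <<'E'
from h import *
import pickle;o,w=pickle.load(open('w.pkl','rb'))
T=np.eye(4);T[:3,:3]=Ro.from_rotvec(o['ee_rot']).as_matrix();T[:3,3]=o['ee_pos'];w['cam_to_world']=T@w['T_tool_cam']
print(ray(w,[[334,213],[461,127],[343,102],[247,191]],.02).round(4))
print('c corners',ray(w,[[331,197],[354,214],[335,236],[313,213]],.02).round(4))
E
```

```text
[[0.4303 0.0569 0.02  ]
 [0.5163 0.1599 0.02  ]
 [0.412  0.1545 0.02  ]
 [0.3468 0.0576 0.02  ]]
c corners [[0.4235 0.0714 0.02  ]
 [0.4489 0.0607 0.02  ]
 [0.4374 0.0345 0.02  ]
 [0.4111 0.052  0.02  ]]
```

Request:
send_rows(commands="34 5 0 0 0 0 0;34 5 0 0 0 0 0;34 5 0 0 0 0 0")

```text
time_s: 1.93
ee_pos: [0.4143, 0.1022, 0.1334]
ee_rot: [1.926, 2.478, 0.005]
contact_force: [-0.5, -0.3, 0.9]
finger_gap: -0.0
grip_force: 0.0
```

```bash
python3 -c "
from h import *
go(.417,.103,.006,104.2)"
```

```text
row [1.000e-01 2.200e+00 1.274e+02] [0.004 0.    0.001] t 1.9333
```

Request:
send_rows(commands="0 2 40 0 0 0 0;0 2 80 0 0 0 0;0 2 110 0 0 0 0;0 2 127 0 0 0 0;0 2 127 0 0 0 0;0 2 127 0 0 0 0")

```text
time_s: 2.43
ee_pos: [0.4158, 0.1016, 0.0049]
ee_rot: [1.931, 2.478, 0.0]
contact_force: [-0.1, -1.2, 1.0]
finger_gap: 0.0001
grip_force: 0.0
```

Request:
send_rows(commands="-8 0 0 0 0 0 0;-16 0 0 0 0 0 0;-24 0 0 0 0 0 0;-32 0 0 0 0 0 0;-42 0 0 0 0 0 0;-52 0 0 0 0 0 0;-62 0 0 0 0 0 0;-72 0 0 0 0 0 0;-82 0 0 0 0 0 0;-92 0 0 0 0 0 0;-100 0 0 0 0 0 0;-100 0 0 0 0 0 0")

```text
time_s: 3.43
ee_pos: [0.4402, 0.0042, 0.0043]
ee_rot: [1.931, 2.477, 0.0]
contact_force: [0.9, 0.6, -0.1]
finger_gap: -0.0001
grip_force: 0.0
```

```bash
python3 - <<'E'
from h import *
go(.487,-.178,.006,104.2)
c=imaging.camera('top');im=c['img'][120:270,220:420,::-1];im=np.clip(im.astype(float)*1.6,0,255).astype('uint8')
cv2.imwrite('pics/t3.png',cv2.resize(im,(800,600),interpolation=cv2.INTER_CUBIC))
E
```

```text
row [-188.1    0.9   -1.7] [ 0.     0.    -0.001] t 3.4333
```

View pics/t3.png

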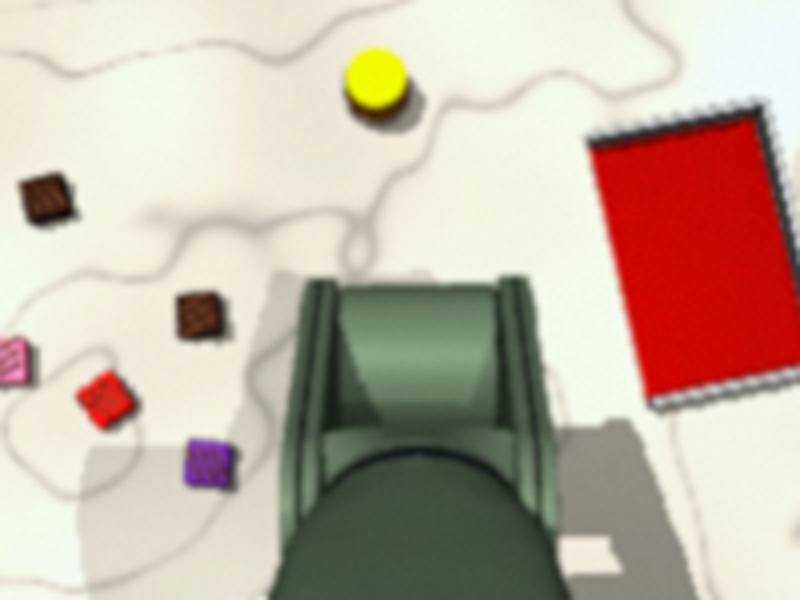

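The top view shows the arm covering c, with the other pieces undisturbed. I'll try the scene camera.

```bash
python3 - <<'E'
from h import *
c=snap('scene','s1.png')
print(c['cam_to_world'].round(2))
E
```

```text
[[ 0.62 -0.56  0.55  1.24]
 [ 0.78  0.44 -0.44 -0.58]
 [ 0.01  0.7   0.71  0.99]
 [ 0.    0.    0.    1.  ]]
```

View pics/s1.png

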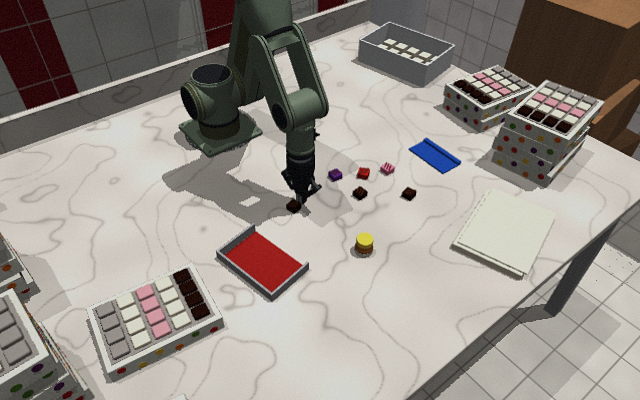

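The scene view shows c at about (294,206), directly ahead of the finger tips and on course for the bay at (262,262). I'll locate c relative to the finger line.

```bash
cat >> h.py <<'E'
def brown():
    c=imaging.camera('scene');g=c['img'].astype(int)
    m=((g[...,0]-g[...,2]>12)&(g[...,0]<90)&(g[...,0]-g[...,1]>6)).astype('uint8')
    n,l,s,ce=cv2.connectedComponentsWithStats(m)
    for i in range(1,n):
        if s[i,4]>15:
            p=ray(c,[ce[i]],.014)[0]
            if .35<p[0]<.7 and -.3<p[1]<.35: print('brown',ce[i].round(1),s[i,4],p[:2].round(4))
E
python3 - <<'E'
from h import *
brown()
c=imaging.camera('scene');print(ray(c,[[294,206]],.015))
o=env.get_obs();print(o['ee_pos'])
E
```

```text
brown [385.8 171.2] 33 [0.5006 0.2811]
brown [361.9 176.3] 44 [0.4733 0.2091]
brown [359.9 191.1] 75 [0.5173 0.1617]
brown [408.7 191.6] 75 [0.6051 0.2713]
brown [292.8 203.6] 61 [ 0.4396 -0.0208]
brown [362.8 249. ] 120 [0.6828 0.0231]
[[ 0.4502105  -0.02449901  0.015     ]]
[0.43939652 0.0057169  0.00422965]
```

c is centred ahead of the fingers, so I'll go on.

Request:
send_rows(commands="-9 0 -1 0 0 0 0;-18 0 -1 0 0 0 0;-27 0 -1 0 0 0 0;-36 0 -1 0 0 0 0;-45 0 -1 0 0 0 0;-54 0 -1 0 0 0 0;-63 0 -1 0 0 0 0;-72 0 -1 0 0 0 0;-80 0 -1 0 0 0 0;-88 0 -1 0 0 0 0;-95 0 -1 0 0 0 0;-95 0 -1 0 0 0 0")

```text
time_s: 4.63
ee_pos: [0.4636, -0.0878, 0.0053]
ee_rot: [1.93, 2.477, 0.0]
contact_force: [0.1, -0.6, -0.1]
finger_gap: -0.0003
grip_force: 0.0
```

```bash
python3 -c "
from h import *
go(.487,-.178,.006,104.2);brown()"
```

```text
row [-93.2   0.6  -0.6] [ 0.001  0.001 -0.001] t 4.6333
brown [385.1 171.4] 30 [0.4998 0.2789]
brown [361.9 176.3] 44 [0.4733 0.2091]
brown [359.9 191.1] 75 [0.5173 0.1617]
brown [408.9 191.7] 74 [0.6057 0.2717]
brown [270.9 223.4] 70 [ 0.4641 -0.1122]
brown [252.7 234.6] 37 [ 0.4678 -0.1729]
brown [362.6 248.8] 124 [0.6822 0.0232]
```

Request:
send_rows(commands="-9 0 0 0 0 0 0;-18 0 0 0 0 0 0;-27 0 0 0 0 0 0;-36 0 0 0 0 0 0;-45 0 0 0 0 0 0;-54 0 0 0 0 0 0;-63 0 0 0 0 0 0;-71 0 0 0 0 0 0;-79 0 0 0 0 0 0;-86 0 0 0 0 0 0;-93 0 0 0 0 0 0;-93 0 0 0 0 0 0")

```text
time_s: 5.68
ee_pos: [0.4865, -0.178, 0.0054]
ee_rot: [1.93, 2.477, 0.0]
contact_force: [0.8, -0.2, 0.4]
finger_gap: 0.0
grip_force: 0.0
```

```bash
python3 -c "
from h import *
go(.487,-.178,.006,104.2);brown()"
```

```text
row [-0.1  0.5 -0.6] [ 0.001  0.001 -0.001] t 5.6833
brown [386.2 171.3] 38 [0.5014 0.2818]
brown [361.8 176.2] 45 [0.4731 0.2092]
brown [295.  179.5] 27 [0.363  0.0438]
brown [359.9 191.2] 76 [0.5175 0.1615]
brown [408.9 191.6] 73 [0.6054 0.2718]
brown [245.1 249.5] 400 [ 0.4985 -0.2158]
brown [362.9 248.9] 127 [0.6827 0.0236]
```

Request:
send_rows(commands="15 0 0 0 0 0 0;30 0 -20 0 0 0 0;40 0 -60 0 0 0 0;60 0 -100 0 0 0 0;100 20 -100 0 0 0.1 0;140 40 -100 0 0 0.166 0;180 60 -100 0 0 0.166 0;220 80 -100 0 0 0.166 0;260 100 -100 0 0 0.166 0;300 115 -100 0 0 0.166 0;340 115 -100 0 0 0.166 0;358 118 -100 0 0 0.166 0")

```text
time_s: 6.73
ee_pos: [0.5106, 0.2029, 0.105]
ee_rot: [-2.126, -2.312, 0.001]
contact_force: [1.2, -0.5, 0.2]
finger_gap: 0.0001
grip_force: 0.0
```

Request:
send_rows(commands="0 0 0 0 0 0 0;0 0 0 0 0 0 0;0 0 0 0 0 0 0")

```text
time_s: 6.98
ee_pos: [0.5111, 0.1993, 0.105]
ee_rot: [-2.127, -2.312, 0.002]
contact_force: [-0.0, -0.3, -0.1]
finger_gap: -0.0003
grip_force: 0.0
```

```bash
python3 -c "
from h import *
go(.5137,.199,.006,94.7)"
```

```text
row [-0.5  2.7 99. ] [-0.001  0.001  0.001] t 6.9833
```

Request:
send_rows(commands="0 2.7 40 0 0 0 0;0 2.7 75 0 0 0 0;0 2.7 99 0 0 0 0;0 2.7 99 0 0 0 0;0 2.7 99 0 0 0 0")

```text
time_s: 7.4
ee_pos: [0.5142, 0.198, 0.0056]
ee_rot: [-2.13, -2.308, 0.004]
contact_force: [0.1, 0.2, 1.1]
finger_gap: -0.0
grip_force: 0.0
```

Request:
send_rows(commands="-8 0 0 0 0 0 0;-16 0 0 0 0 0 0;-24 0 0 0 0 0 0;-32 0 0 0 0 0 0;-42 0 0 0 0 0 0;-52 0 0 0 0 0 0;-62 0 0 0 0 0 0;-72 0 0 0 0 0 0;-82 0 0 0 0 0 0;-92 0 0 0 0 0 0;-102 0 0 0 0 0 0;-102 0 0 0 0 0 0")

```text
time_s: 8.4
ee_pos: [0.5234, 0.0961, 0.0062]
ee_rot: [2.13, 2.309, -0.001]
contact_force: [-0.2, -0.6, -0.4]
finger_gap: 0.0001
grip_force: 0.0
```

```bash
python3 -c "
from h import *
go(.544,-.170,.006,94.7);brown()"
```

```text
row [-266.9   -0.8    0.4] [-0.     0.    -0.002] t 8.4
brown [383.9 171.2] 24 [0.4969 0.2769]
brown [363.2 176.6] 33 [0.4769 0.2113]
brown [408.9 191.7] 75 [0.6057 0.2715]
brown [337.1 205.8] 53 [0.5228 0.0714]
brown [246.6 246.2] 140 [ 0.4916 -0.2071]
brown [362.8 249. ] 118 [0.6828 0.023 ]
```

Request:
send_rows(commands="-9 0 0 0 0 0 0;-18 0 0 0 0 0 0;-27 0 0 0 0 0 0;-36 0 0 0 0 0 0;-45 0 0 0 0 0 0;-54 0 0 0 0 0 0;-63 0 0 0 0 0 0;-72 0 0 0 0 0 0;-81 0 0 0 0 0 0;-90 0 0 0 0 0 0;-99 0 0 0 0 0 0;-99 0 0 0 0 0 0")

```text
time_s: 9.45
ee_pos: [0.5317, -0.0024, 0.0063]
ee_rot: [2.13, 2.309, -0.0]
contact_force: [0.7, -0.7, -0.1]
finger_gap: 0.0004
grip_force: 0.0
```

```bash
python3 -c "
from h import *
go(.544,-.170,.006,94.7);brown()"
```

```text
row [-168.1   -1.2    0.4] [ 0.     0.    -0.001] t 9.45
brown [384.3 171.3] 26 [0.4979 0.2774]
brown [361.5 176.2] 51 [0.4724 0.2085]
brown [408.9 191.7] 76 [0.6056 0.2715]
brown [310.8 223.6] 62 [ 0.5309 -0.028 ]
brown [253.7 232.9] 17 [ 0.4645 -0.1675]
brown [246.5 246.2] 139 [ 0.4915 -0.2072]
brown [362.8 249.1] 117 [0.6831 0.0229]
```

Request:
send_rows(commands="-9 0 0 0 0 0 0;-18 0 0 0 0 0 0;-27 0 0 0 0 0 0;-36 0 0 0 0 0 0;-45 0 0 0 0 0 0;-54 0 0 0 0 0 0;-63 0 0 0 0 0 0;-72 0 0 0 0 0 0;-81 0 0 0 0 0 0;-90 0 0 0 0 0 0;-99 0 0 0 0 0 0;-99 0 0 0 0 0 0")

```text
time_s: 10.5
ee_pos: [0.5399, -0.1011, 0.0064]
ee_rot: [2.129, 2.309, 0.0]
contact_force: [0.8, 0.1, -0.4]
finger_gap: 0.0003
grip_force: 0.0
```

Request:
send_rows(commands="-9 0 0 0 0 0 0;-18 0 0 0 0 0 0;-27 0 0 0 0 0 0;-36 0 0 0 0 0 0;-45 0 0 0 0 0 0;-54 0 0 0 0 0 0;-62 0 0 0 0 0 0;-68 0 0 0 0 0 0;-68 0 0 0 0 0 0")

```text
time_s: 11.25
ee_pos: [0.5454, -0.1686, 0.0063]
ee_rot: [2.129, 2.309, 0.0]
contact_force: [0.3, 0.0, 0.1]
finger_gap: -0.0002
grip_force: 0.0
```

```bash
python3 -c "
from h import *
go(.605,.320,.106,90);brown()"
```

```text
row [482.1  98.9 -99.9] [0.001 0.001 0.081] t 11.25
brown [385.9 171.4] 33 [0.5013 0.2811]
brown [361.9 176.3] 44 [0.4733 0.2091]
brown [294.8 179.6] 29 [0.363  0.0431]
brown [408.7 191.7] 76 [0.6054 0.2712]
brown [260.6 237.7] 16 [ 0.4896 -0.1624]
brown [250.7 257.1] 780 [ 0.5281 -0.2183]
brown [362.9 249.1] 122 [0.6831 0.0232]
```

Request:
send_rows(commands="15 0 0 0 0 0 0;30 0 -20 0 0 0 0;40 0 -60 0 0 0 0;70 0 -100 0 0 0 0;110 20 -100 0 0 0.081 0;150 40 -100 0 0 0.081 0;190 60 -100 0 0 0.081 0;230 75 -100 0 0 0.081 0;270 85 -100 0 0 0.081 0;310 98 -100 0 0 0.081 0;350 98 -100 0 0 0.081 0;390 98 -100 0 0 0.081 0")

```text
time_s: 12.3
ee_pos: [0.6108, 0.2218, 0.106]
ee_rot: [-2.219, -2.223, 0.0]
contact_force: [-0.3, -1.1, -0.5]
finger_gap: -0.0002
grip_force: 0.0
```

Request:
send_rows(commands="40 6 0 0 0 0 0;75 6 0 0 0 0 0;82 6 0 0 0 0 0;82 6 0 0 0 0 0;82 6 0 0 0 0 0")

```text
time_s: 12.72
ee_pos: [0.6162, 0.3008, 0.1058]
ee_rot: [-2.218, -2.225, 0.003]
contact_force: [-0.5, 0.8, 0.4]
finger_gap: -0.0003
grip_force: 0.0
```

```bash
python3 -c "
from h import *
go(.604,.312,.006,90)"
```

```text
row [ 11.3 -12.1  99.8] [-0.001  0.001  0.003] t 12.7167
```

Request:
send_rows(commands="11 -12 0 0 0 0 0;11 -12 20 0 0 0 0;11 -12 55 0 0 0 0;11 -12 85 0 0 0 0;11 -12 99 0 0 0 0;11 -12 99 0 0 0 0;11 -12 99 0 0 0 0")

```text
time_s: 13.3
ee_pos: [0.6047, 0.3104, 0.007]
ee_rot: [-2.222, -2.22, 0.003]
contact_force: [0.1, 0.7, 0.6]
finger_gap: -0.0001
grip_force: 0.0
```

Request:
send_rows(commands="-8 0 0 0 0 0 0;-16 0 0 0 0 0 0;-24 0 0 0 0 0 0;-32 0 0 0 0 0 0;-42 0 0 0 0 0 0;-52 0 0 0 0 0 0;-62 0 0 0 0 0 0;-72 0 0 0 0 0 0;-82 0 0 0 0 0 0;-92 0 0 0 0 0 0;-102 0 0 0 0 0 0;-102 0 0 0 0 0 0")

```text
time_s: 14.3
ee_pos: [0.6054, 0.2073, 0.0072]
ee_rot: [2.222, 2.221, -0.002]
contact_force: [0.1, -0.7, 0.8]
finger_gap: 0.0
grip_force: 0.0
```

```bash
python3 -c "
from h import *
go(.602,-.160,.006,90);brown()"
```

```text
row [-367.3   -3.2    1.5] [-0.001  0.001 -0.001] t 14.3
brown [361.6 176.2] 52 [0.4725 0.2087]
brown [295.6 179.4] 39 [0.3637 0.0453]
brown [385.2 204.1] 52 [0.6002 0.1825]
brown [246.5 246.3] 140 [ 0.4918 -0.2073]
brown [362.8 249. ] 123 [0.6828 0.0231]
brown [261.7 257.4] 134 [ 0.5461 -0.1969]
```

Request:
send_rows(commands="-9 -1 0 0 0 0 0;-18 -2 0 0 0 0 0;-27 -3 0 0 0 0 0;-36 -3 0 0 0 0 0;-45 -3 0 0 0 0 0;-54 -3 0 0 0 0 0;-63 -3 0 0 0 0 0;-72 -3 0 0 0 0 0;-81 -3 0 0 0 0 0;-90 -3 0 0 0 0 0;-99 -3 0 0 0 0 0;-99 -3 0 0 0 0 0")

```text
time_s: 15.35
ee_pos: [0.6025, 0.1086, 0.0073]
ee_rot: [2.222, 2.221, -0.001]
contact_force: [0.5, -0.0, -0.5]
finger_gap: 0.0
grip_force: 0.0
```

```bash
python3 -c "
from h import *
go(.602,-.160,.006,90);brown()"
```

```text
row [-268.6   -0.4    1.4] [-0.     0.001 -0.   ] t 15.35
brown [358.4 218.8] 67 [0.5965 0.0852]
brown [246.5 246.2] 137 [ 0.4912 -0.2071]
brown [362.8 249.1] 117 [0.683  0.0229]
brown [261.8 257.4] 136 [ 0.5463 -0.1966]
```

Request:
send_rows(commands="-9 -1 0 0 0 0 0;-18 -2 0 0 0 0 0;-27 -2 0 0 0 0 0;-36 -2 0 0 0 0 0;-45 -2 0 0 0 0 0;-54 -2 0 0 0 0 0;-63 -2 0 0 0 0 0;-72 -2 0 0 0 0 0;-81 -2 0 0 0 0 0;-90 -2 0 0 0 0 0;-99 -2 0 0 0 0 0;-99 -2 0 0 0 0 0")

```text
time_s: 16.4
ee_pos: [0.6007, 0.0097, 0.0073]
ee_rot: [2.222, 2.221, -0.001]
contact_force: [-0.3, 0.3, 0.2]
finger_gap: 0.0004
grip_force: 0.0
```

Request:
send_rows(commands="-9 0 0 0 0 0 0;-18 0 0 0 0 0 0;-27 0 0 0 0 0 0;-36 0 0 0 0 0 0;-45 0 0 0 0 0 0;-54 0 0 0 0 0 0;-63 0 0 0 0 0 0;-72 0 0 0 0 0 0;-80 0 0 0 0 0 0;-87 0 0 0 0 0 0;-87 0 0 0 0 0 0")

```text
time_s: 17.32
ee_pos: [0.6009, -0.077, 0.0073]
ee_rot: [2.221, 2.221, -0.0]
contact_force: [-0.2, 0.5, 1.0]
finger_gap: -0.0006
grip_force: 0.0
```

```bash
python3 -c "
from h import *
go(.602,-.160,.006,90);brown()"
```

```text
row [-83.    1.1   1.3] [ 0.  0. -0.] t 17.3167
brown [383.9 171.2] 24 [0.4969 0.2769]
brown [361.8 176.2] 45 [0.4731 0.2092]
brown [292.1 179.6] 16 [0.3583 0.0367]
brown [252.1 255. ] 542 [ 0.5248 -0.2117]
brown [362.4 249. ] 114 [0.6821 0.0223]
brown [303.6 251.1] 85 [ 0.5949 -0.1012]
brown [291.4 264.5] 42 [ 0.6103 -0.1512]
```

Request:
send_rows(commands="-9 0 0 0 0 0 0;-18 0 0 0 0 0 0;-27 0 0 0 0 0 0;-36 0 0 0 0 0 0;-45 0 0 0 0 0 0;-54 0 0 0 0 0 0;-63 0 0 0 0 0 0;-71 0 0 0 0 0 0;-78 0 0 0 0 0 0;-83 0 0 0 0 0 0;-83 0 0 0 0 0 0")

```text
time_s: 18.28
ee_pos: [0.601, -0.1597, 0.0073]
ee_rot: [2.221, 2.221, -0.0]
contact_force: [-0.5, 0.1, -0.1]
finger_gap: 0.0
grip_force: 0.0
```

Request:
send_rows(commands="15 0 0 0 0 0 0;30 0 -20 0 0 0 0;40 0 -60 0 0 0 0;70 0 -100 0 0 0 0;110 0 -130 0 0 0 0;150 0 -150 0 0 0 0;190 0 -150 0 0 0 0;230 0 -150 0 0 0 0;270 0 -150 0 0 0 0;270 0 -150 0 0 0 0;270 0 -150 0 0 0 0;270 0 -150 0 0 0 0")

```text
time_s: 19.28
ee_pos: [0.6, 0.1126, 0.157]
ee_rot: [2.217, 2.226, -0.002]
contact_force: [0.2, 0.1, -0.6]
finger_gap: 0.0002
grip_force: 0.0
```

```bash
python3 - <<'E'
from h import *
c=imaging.camera('top');im=c['img'][120:270,250:450,::-1];im=np.clip(im.astype(float)*1.6,0,255).astype('uint8')
cv2.imwrite('pics/t5.png',cv2.resize(im,(800,600),interpolation=cv2.INTER_CUBIC));brown()
E
```

```text
brown [386.  171.5] 29 [0.5019 0.2807]
brown [361.4 176.5] 47 [0.4732 0.2075]
brown [291.9 179.8] 18 [0.3584 0.0357]
brown [246.6 246.3] 141 [ 0.4918 -0.2072]
brown [362.6 248.9] 118 [0.6823 0.0229]
brown [261.6 257.5] 138 [ 0.5463 -0.1973]
brown [276.1 268.5] 144 [ 0.5973 -0.1884]
```

View pics/t5.png

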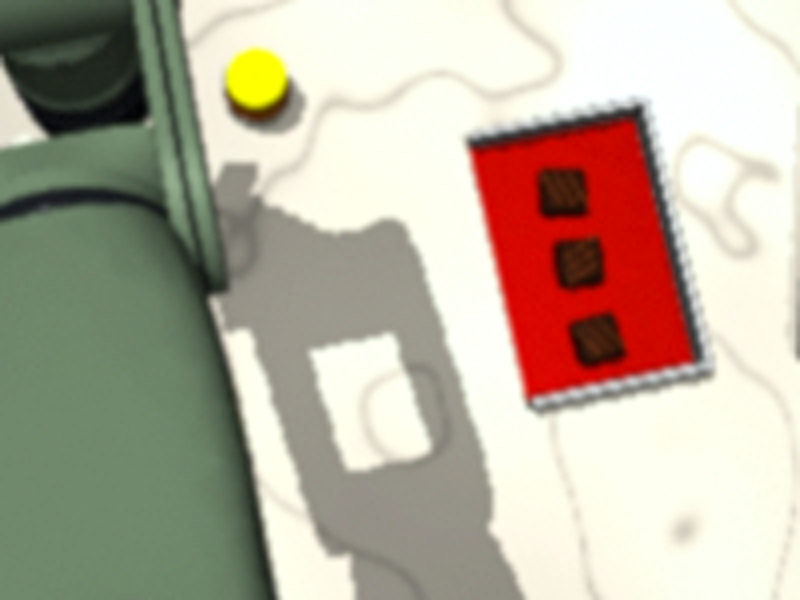

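All three chocolates lie well inside the bay at (563,192), (579,263) and (597,340), and the jar hasn't moved.

```bash
python3 -c "
from rig import env
print(env.hand_in())"
```

```text
the job is handed in; nothing more can be done
None
```

All three dark chocolates were swept flat through the open side and lie fully inside the reject bay; the jar, gift box, scraper and look-alikes were never touched, and the job was handed in after about 19 s on the robot's clock.

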